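# Pack the ring-making kit tray in layers

### The arm

A 6-joint arm with a two-finger parallel gripper is mounted at the origin on a cart in front of the work surface, level with it; the furniture and walls round the work are solid. World frame = base frame: x ahead of the robot, y to its left, z up, the work surface at z = 0. Lengths are in m, angles in rad, forces in N, time in s.
With the tool pointing down it reaches from about 0.325 to 0.875 m from the base axis. Payload 4.4 kg.
Tool frame: the origin (TCP) lies between the finger pads; the fingertips stand 25 mm ahead of it and the grasp point (between the pads) lies 6 mm ahead of it; z points along the fingers, y is the direction in which the jaws open and shut (so a half turn about z gives the same grasp; the last joint's range is limited). The gripper opens to 85 mm and grips with 20 to 120 N. Pads are 22 mm wide; open, the fingers measure 114 mm over their backs; the gripper's body (76 mm by 85 mm) begins 54 mm behind the grasp point. The pads swing forward as they close: fully open they stand 13 mm farther back than shut.
Start: joints at [1.115, 0.207, 1.542, -0, 1.393, -0.15], TCP at [0.173, 0.548, 0.256] pointing down, gripper open.
Joint ranges: [-2.73, 2.73], [-0.86, 2.22], [0.23, 2.46], [-1.11, 4.25], [0.08, 2.63], [-2.82, 2.82]. Speed limits (rad/s): [2.79, 2.79, 3.14, 3.14, 3.14, 3.14].

### API

Orientations are given as a rotation vector (axis times angle).
In Python, from rig import ctrl gives the robot as it stands. The module is installed in compiled form; this text tells all that it offers.
- The arm moves only by the shell command python3 -m pendant 'ROWS' [OPENING] [FORCE]. ROWS is JSON, one flat list of numbers, 6 for each row, row after row: the shift along the world's x, y, z in cm, then the turn, a rotation vector about the world's x, y, z in degrees. A call has 1 to 12 rows; each row shifts and turns the commanded pose from where the row before left it; what a row does not reach is not made up. A row lasts 1/8 s, in which the tool goes at most 62.5 mm and 10.7 degrees, less where a joint would pass 70% of its speed; a pose out of reach is approached as far as the arm can. A call is refused whole if a number of a shift passes 6.25 or a number of a turn 10.7, either way. A call with a gripper value outside its range is refused whole. OPENING is the closure, from 0 (fully open) to 1 (shut), set as the call begins (- or left out, the last holds). The fingers move at their own pace and stop on an object; FORCE is the grip in N (left out, the last holds). Time passes only in rows, so rows that do not move let the fingers close. It gives the time, the measured TCP pose, the force and the opening at its end, in the units of the state.
- ctrl.state(): the state, without advancing time (a new reading comes with each control period).
- ctrl.snapshot(name): name is "scene" or "side" or "wrist"; returns a dict with "color" (400x640x3 uint8, red, green, blue), "z_map" (400x640 float32, m along the optical axis (not along the pixel's ray), 0 where there is no reading), "intrinsics" (3x3 intrinsics, pixels), "k1" (the pictures are not rectified: a ray, as slopes to the right and down, at radius r is drawn at 1 + k1 r^2 times it, then the intrinsics apply), "R" (3x3) and "t" (3): a world point X has camera coordinates R X + t. Camera axes: x right, y down, z forward; pixel columns grow to the right and rows downward; lengths in m; the calibration is good to about 2 mm. A picture is of the moment at which its call begins.
- ctrl.job_done(): hands the job in, once; it reports no verdict.
The state is a dict: "t": time; "joint_positions": joint angles; "joint_vel": joint speeds; "joint_torque": joint torques, N m; "position": TCP position; "eef_rot": TCP orientation; "ft_force": force on the tool from outside, world axes, zero at the start; "torque": the same for the moment, N m; "width": finger opening in m.
Only numpy, scipy, OpenCV 4.12 (cv2) and the standard library are available. Lean on these libraries where they do the work, as an engineer would, in place of code of your own. Each camera call takes 0.05 s, during which the arm holds its last target.

### The job

Pack the dark wooden kit tray: the steel doming block stands upright and flat in the square pocket between the two saddles, and the wooden ring clamp lies level above it, bridging both notched saddles and centred lengthwise. Load them in the order that works, since the clamp covers the pocket, and set each down rather than dropping it. Mind the lamp hood that hangs over the back of the bench.

Things in the scene. Friction and masses are not known exactly. Their poses are not given: they have to be found in the camera images.
- kit_tray: Dark wooden tray, fixed; base 92 (x) x 190 (y) x 12 mm. Origin: centre of its underside, z up. Centred on it a square pocket, 66 x 66 mm inside, cork floor 12 mm above the underside; its lip is 6 mm thick, top at 20 mm, with 40 mm finger gaps midway in the -x and +x sides. Between the saddles fingers have room beside the block only if they close along the tray's x.
- notch_mid (a point): Point midway between the tray's two saddles, level with their notch floors, 70 mm straight above the tray's origin; same axes. The saddles are upright blocks at y = -54 and +54 mm, 70 mm along x, 20 mm thick (88 mm free between). Each has a notch in its top, 46 mm wide, centred at x = 0; cheek tops 16 mm above its floor. A long part lies in them along y.
- block_mid (a point): Centre (23 mm above its underside) of the doming block: a loose grey steel cube of 46 mm with round hollows in its faces, about 0.7 kg. Axes along its edges, z up; any quarter turn fits the pocket. Best held a little above its middle. In the pocket its centre is 35 mm above the tray's underside and its top 12 mm below the notch floors.
- clamp_mid (a point): Centre (11 mm above its underside) of the ring clamp, its wedge left out. A loose straight clamp of two wooden jaws bound together, lying flat; jaws 126 mm long (its y), 26 wide (x), 22 high (z up). At its +y end a thin wedge sticks out 22 mm more and carries nothing. Grip it across its width here; either way round fits. In the notches its centre is 11 mm above their floors.
Not all that is in view belongs to the job. Of the things like the part that bears block_mid, leave any that is turquoise; of the rest the smaller one is meant.

How it is judged:
On the way, in this order (a step that is already met when the one before it is completed fails the run):
1. the doming block stands in the pocket, let go, before the clamp is in the saddles (x of block_mid in the frame of kit_tray between -0.014 and 0.014 m and y of block_mid in the frame of kit_tray between -0.014 and 0.014 m and z of block_mid in the frame of kit_tray between 0.031 and 0.039 m and angle between block_mid's own z axis and vertical below 0.1 rad and contact force between the fingers and doming_block below 0.2 N), for 0.2 s.
2. the ring clamp lies in both notches above the block (x of clamp_mid in the frame of kit_tray between -0.014 and 0.014 m and y of clamp_mid in the frame of kit_tray between -0.018 and 0.018 m and z of clamp_mid in the frame of kit_tray between 0.0765 and 0.0865 m and angle between clamp_mid's own z axis and vertical below 0.12 rad and angle between the y axis of clamp_mid and the y axis of kit_tray, either way round below 0.2 rad), for 0.2 s.
At the end, for the whole second after the job is handed in: Block flat and upright in the pocket (centre within 14 mm of the tray centre along both tray axes, height to 4 mm); clamp level in both notches above it (body centre within 14 mm across, 18 mm along, height to 5 mm, within 11 degrees of the tray's length); both at rest (all of step 2 and x of block_mid in the frame of kit_tray between -0.014 and 0.014 m and y of block_mid in the frame of kit_tray between -0.014 and 0.014 m and z of block_mid in the frame of kit_tray between 0.031 and 0.039 m and angle between block_mid's own z axis and vertical below 0.1 rad and linear speed of each of doming_block, ring_clamp below 0.02 m/s); the robot touches nothing.
It fails at once if the doming block is dropped (falls freely by more than about 25 mm) (linear speed of doming_block above 0.7 m/s and contact force between the fingers and doming_block below 0.05 N).
It fails at once if the ring clamp is dropped (falls freely by more than about 25 mm) (linear speed of ring_clamp above 0.7 m/s and contact force between the fingers and ring_clamp below 0.05 N).
It also fails if it takes over 64 s, if anything falls off the work surface, if the arm or the gripper's body presses on something with over 40 N, if the wrist force passes 120 N, or if a joint passes its speed limit or range.

## Working session

There is one attempt and no reset: what is moved stays moved. The work goes in short steps, Python scripts to look and compute and a shell command to move; the robot and the scene stay as the last step left them, time stands still between calls to the robot, and variables do not carry over. Pictures are saved under pics/ and viewed, and the job is handed in when it is done.

```bash
mkdir -p pics; cat > h.py <<'E'
import numpy as np, cv2
from rig import ctrl
def snap(n):
    s=ctrl.snapshot(n); np.savez('last_%s.npz'%n,**s); return s
def load(n): return dict(np.load('last_%s.npz'%n))
def cloud(s):
    K=s['intrinsics'];k1=float(s['k1']);h,w=s['z_map'].shape
    u,v=np.meshgrid(np.arange(w),np.arange(h))
    d=np.array([k1,0,0,0,0.])
    p=cv2.undistortPointsIter(np.stack([u.ravel(),v.ravel()],1).astype(np.float64)[:,None],K,d,None,None,(3,50,1e-9))[:,0].reshape(h,w,2)
    z=s['z_map'].astype(float)
    c=np.stack([p[...,0]*z,p[...,1]*z,z],-1)
    X=(c-s['t'])@s['R']
    X[z==0]=np.nan
    return X
def save(s,f): cv2.imwrite('pics/'+f,s['color'][...,::-1])
E
python3 - <<'E'
from h import *
for n in ['scene','side','wrist']:
    s=snap(n); save(s,n+'0.png'); print(n,s['intrinsics'][0,0],s['k1'],-s['R'].T@s['t'])
print(ctrl.state())
E
```

```text
scene 416.7738011693967 -0.0807688136553812 [-0.13578917 -0.30545864  0.92251535]
side 431.5195386818849 -0.02623980964194109 [0.11330391 1.02701859 0.49875913]
wrist 302.84680666172164 -0.05174081385220011 [0.10748572 0.5693322  0.37372411]
{'t': 0.15, 'joint_positions': array([ 1.11447877e+00,  2.07289500e-01,  1.54259318e+00, -2.29157484e-05,
        1.39350613e+00, -1.50534550e-01]), 'joint_vel': array([-5.13655025e-04, -2.25079046e-03, -1.85801103e-03,  1.77662113e-06,
        1.51303984e-03,  1.50369600e-03]), 'joint_torque': array([ 3.29744180e-04, -3.83515835e+01, -2.92037022e+01, -3.33156449e-04,
        6.59276193e-03,  2.33060257e-05]), 'position': array([0.17289818, 0.54783476, 0.25537089]), 'eef_rot': array([-4.78368752e-01, -3.10443617e+00,  2.70264202e-03]), 'ft_force': array([-0.1790773 , -0.01715939, -0.99396778]), 'torque': array([0.06077253, 0.05992177, 0.01853869]), 'width': 0.08526418672788923}
```

View pics/scene0.png

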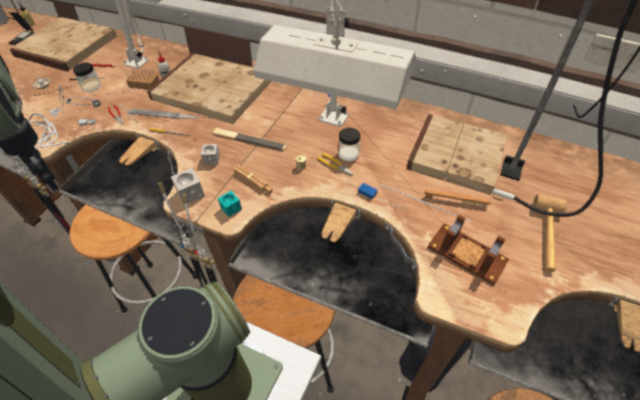

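View pics/side0.png

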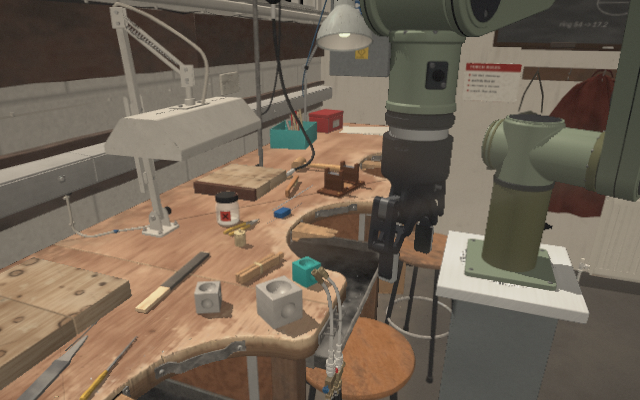

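View pics/wrist0.png

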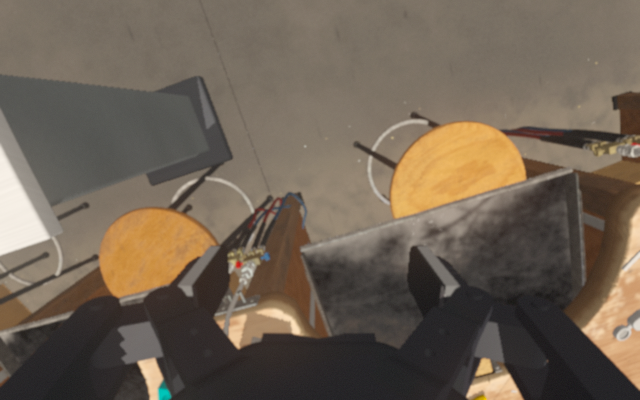

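Scene view: three cubes. Grey at (208,153), a bigger grey one at (187,184), and a turquoise one at (229,203). The clamp is at (253,180), the tray at (468,250), and the lamp hood at (335,65). The description fits the smaller grey cube at (208,153). I'll check it in crops and measure it.

```bash
python3 - <<'E'
from h import *
s=load('scene');c=s['color'][...,::-1]
a=cv2.resize(c[130:225,150:290],(560,380),interpolation=2)
b=cv2.resize(c[185:290,410:530],(434,380),interpolation=2)[:, :240+194]
cv2.imwrite('pics/crop1.png',a);cv2.imwrite('pics/crop2.png',b)
s=load('side');c=s['color'][...,::-1]
cv2.imwrite('pics/crop3.png',cv2.resize(c[240:330,180:340],(800,450),interpolation=2))
X=cloud(load('scene'))
for n,(u,v) in dict(sm=(208,150),big=(187,178),tq=(229,198),clamp=(253,180),hoodL=(262,70),hoodR=(405,95),hoodf=(330,90),table=(290,170)).items():
    print(n,X[v-1:v+2,u-1:u+2].reshape(-1,3).mean(0).round(4))
# hood
Z=X[20:105,250:420]; m=Z[...,2]>0.12
print('hood',np.nanpercentile(Z[m],[1,50,99],axis=0).round(3))
# top-down height map of region
for nm in ['scene','side']:
    X=cloud(load(nm)); C=load(nm)['color']
    def ras(x0,x1,y0,y1,f,zmax=0.13,res=0.001,sc=2):
        m=(X[...,0]>x0)&(X[...,0]<x1)&(X[...,1]>y0)&(X[...,1]<y1)&(X[...,2]>0.008)&(X[...,2]<zmax)
        P=X[m];im=np.full((int((x1-x0)/res),int((y1-y0)/res),3),60,np.uint8)
        o=np.argsort(P[:,2]);P=P[o];col=C[m][o]
        i=((x1-P[:,0])/res).astype(int).clip(0,im.shape[0]-1);j=((y1-P[:,1])/res).astype(int).clip(0,im.shape[1]-1)
        im[i,j]=col[:,::-1]
        cv2.imwrite('pics/'+f,cv2.resize(im,None,fx=sc,fy=sc,interpolation=0))
    ras(0.3,0.65,0.1,0.5,'top_%s_a.png'%nm)
    ras(0.3,0.65,-0.55,-0.15,'top_%s_b.png'%nm)
E
```

```text
sm [0.5702 0.4198 0.0334]
big [0.4354 0.397  0.0488]
tq [0.4295 0.2516 0.0348]
clamp [0.5266 0.2328 0.0201]
hoodL [0.6952 0.2615 0.2831]
hoodR [nan nan nan]
hoodf [0.7016 0.0621 0.2688]
table [ 0.6246  0.1624 -0.002 ]
hood [[ 0.692 -0.114  0.175]
 [ 0.76   0.073  0.303]
 [ 1.119  0.492  0.401]]
```

View pics/crop1.png

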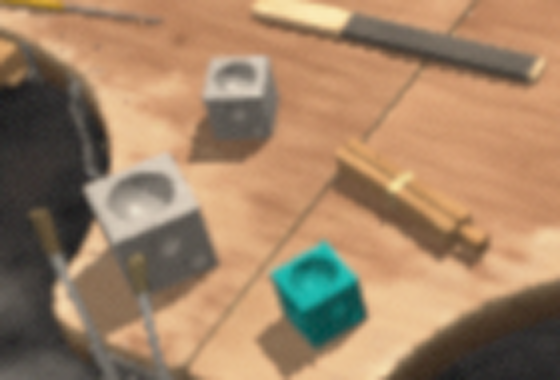

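View pics/crop2.png

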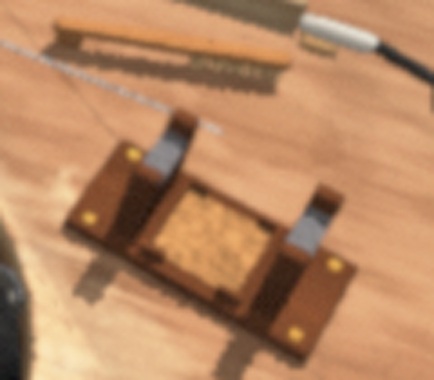

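View pics/crop3.png

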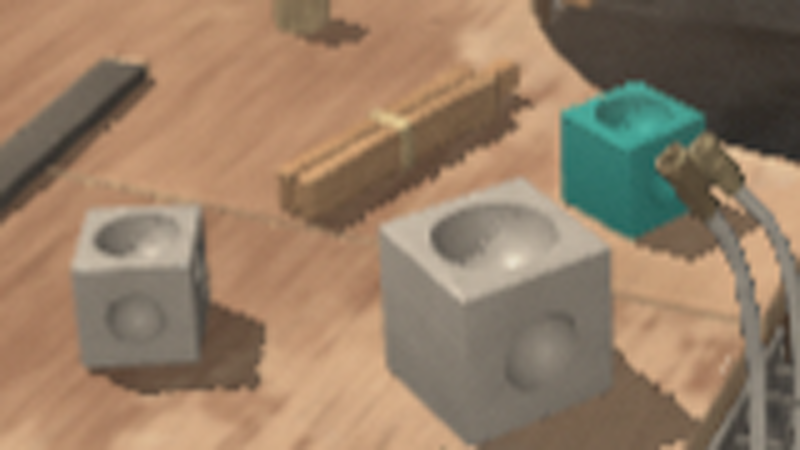

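View pics/top_scene_a.png

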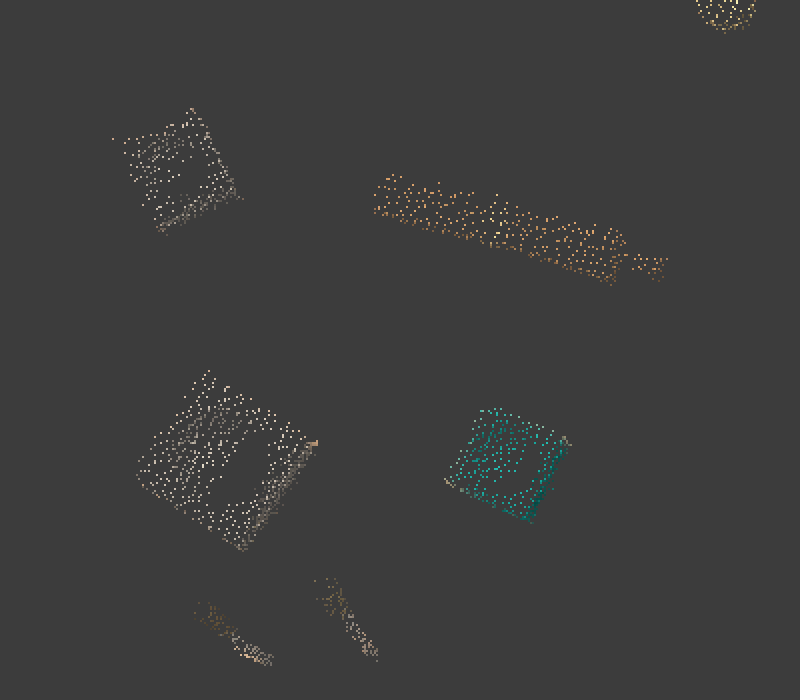

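View pics/top_scene_b.png

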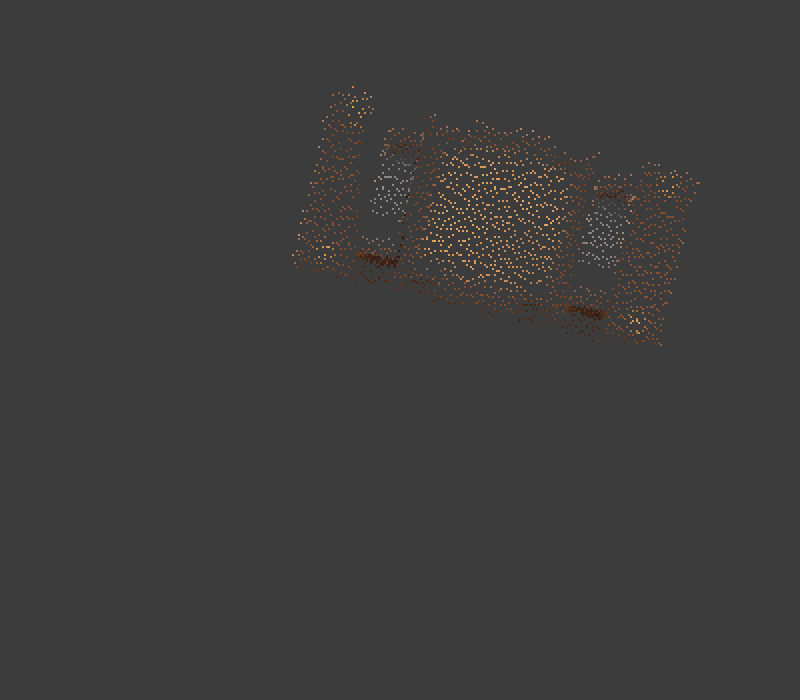

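View pics/top_side_a.png

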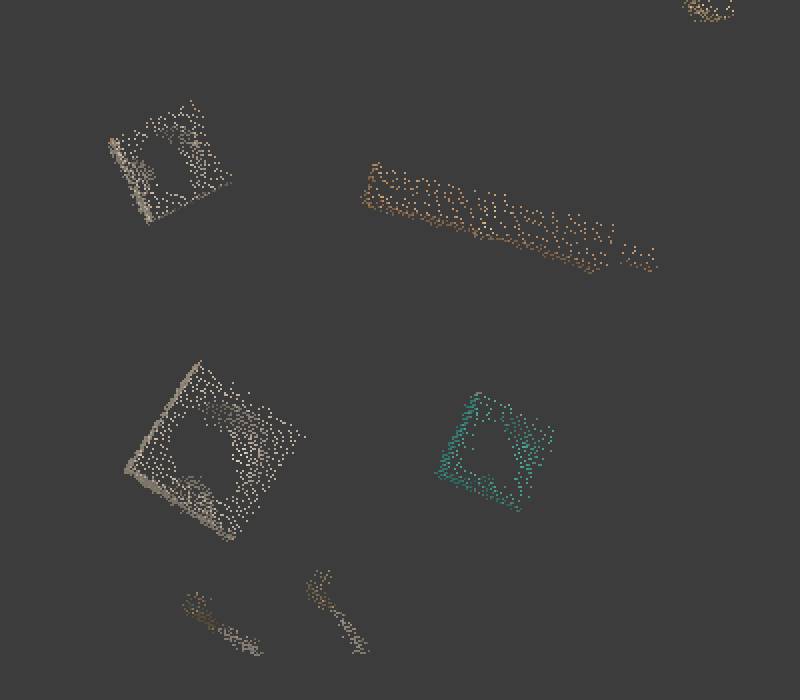

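The crops confirm it. The small matte-steel cube at scene (208,153) is about 47 mm, the grey one at (187,184) is clearly bigger, and the third is turquoise and excluded. The clamp at (253,180) has its wedge at the right-hand end. The tray's cork pocket and both notches are empty.

```bash
cat >> h.py <<'E'
def rect(X,x0,x1,y0,y1,z0,z1,name=''):
    m=(X[...,0]>x0)&(X[...,0]<x1)&(X[...,1]>y0)&(X[...,1]<y1)&(X[...,2]>z0)&(X[...,2]<z1)
    P=X[m]
    r=cv2.minAreaRect((P[:,:2]*1000).astype(np.float32))
    b=cv2.boxPoints(r);e=[b[1]-b[0],b[2]-b[1]];e=max(e,key=np.linalg.norm)
    a=np.degrees(np.arctan2(e[1],e[0]))
    print(name,len(P),'c',np.round(r[0],1),'size',np.round(sorted(r[1]),1),'long-dir deg',round(float(a),1),'zmax',np.percentile(P[:,2],[50,95]).round(4))
    return r
E
python3 - <<'E'
from h import *
for n in ['scene','side']:
    X=cloud(load(n)); print(n)
    rect(X,.52,.62,.36,.47,.041,.06,'block top')
    rect(X,.52,.62,.36,.47,.01,.06,'block all')
    rect(X,.5,.58,.19,.33,.008,.03,'clampbody')
    rect(X,.5,.58,.15,.33,.018,.03,'clamptop')
    rect(X,.45,.65,-.53,-.27,.008,.02,'tray base')
    rect(X,.45,.65,-.53,-.27,.075,.1,'cheeks')
    rect(X,.45,.65,-.53,-.27,.064,.075,'floors')
    m=np.abs(X[...,0]-.6)<.06; m&=(np.abs(X[...,1]-.3)<.1)&(np.abs(X[...,2])<.006);print('table z',np.median(X[m][:,2]) if m.any() else None)
X=cloud(load('side'));m=(X[...,0]>.55)&(X[...,0]<1.0)&(X[...,1]>-.25)&(X[...,1]<.4)&(X[...,2]>.12)&(X[...,2]<.5)
print(np.nanpercentile(X[m],[1,50,99],axis=0).round(3))
E
```

```text
scene
block top 125 c [565.6 412.2] size [44.6 53.4] long-dir deg 25.1 zmax [0.0447 0.0476]
block all 299 c [565.3 411. ] size [46.6 55.1] long-dir deg 25.1 zmax [0.0373 0.0466]
clampbody 302 c [538.4 250. ] size [ 27.  127.6] long-dir deg 73.5 zmax [0.0198 0.0232]
clamptop 218 c [536.1 241.4] size [ 26.9 143.9] long-dir deg 73.2 zmax [0.0207 0.0235]
tray base 1647 c [ 539.9 -397.9] size [ 95.2 190.9] long-dir deg 75.8 zmax [0.0114 0.0173]
cheeks 191 c [ 539.7 -398.8] size [ 74.5 128.1] long-dir deg 77.1 zmax [0.0834 0.0863]
floors 266 c [ 538.7 -398.2] size [ 68.3 128.5] long-dir deg 75.7 zmax [0.0693 0.0739]
table z -0.0012690484744321672
side
block top 281 c [568.8 415.6] size [46.2 49.9] long-dir deg -64.6 zmax [0.0459 0.0475]
block all 708 c [568.7 415.6] size [46.3 50.4] long-dir deg -63.4 zmax [0.0378 0.047 ]
clampbody 457 c [541.2 256. ] size [ 26.6 126.8] long-dir deg 74.3 zmax [0.0195 0.0218]
clamptop 281 c [540.  248.9] size [ 25.2 140.2] long-dir deg 74.3 zmax [0.0205 0.0221]
tray base 286 c [ 543.9 -392. ] size [ 91.5 188.1] long-dir deg 75.3 zmax [0.0112 0.0187]
cheeks 66 c [ 543.5 -392.3] size [ 74.7 126.2] long-dir deg 75.8 zmax [0.0804 0.0851]
floors 121 c [ 543.2 -394.2] size [ 71.7 135.5] long-dir deg 75.8 zmax [0.0685 0.0734]
table z -0.0007782755716010185
[[ 0.696 -0.098  0.135]
 [ 0.771  0.161  0.314]
 [ 0.939  0.299  0.493]]
```

```bash
python3 -m pendant '[2.5,-0.8,0,0,0,-4, 5,-1.7,-1,0,0,-6, 5,-1.7,-1,0,0,-6, 5,-1.7,-1,0,0,-6, 5,-1.7,-1.5,0,0,-6, 5,-1.7,-1.5,0,0,-6, 5,-1.7,-1.5,0,0,-6, 4,-1.4,-1,0,0,-4, 2.9,-1,-1,0,0,-3, 0,0,0,0,0,0]' 0
python3 - <<'E'
from h import *
s=snap('wrist');save(s,'w1.png')
st=ctrl.state();print(st['t'],st['position'],st['eef_rot'],st['joint_positions'])
from scipy.spatial.transform import Rotation as R
y=R.from_rotvec(st['eef_rot']).as_matrix();print(y.round(3),np.degrees(np.arctan2(y[1,1],y[0,1])))
X=cloud(s)
rect(X,.52,.62,.36,.47,.041,.06,'block top')
rect(X,.5,.58,.19,.33,.008,.03,'clampbody')
E
```

```text
t: 1.4
position: [0.5684, 0.4123, 0.1591]
eef_rot: [-1.681, -2.653, 0.004]
ft_force: [0.3, 0.1, -0.4]
width: 0.0855
1.45 [0.56720005 0.41339425 0.15986352] [-1.67775575 -2.65419737  0.00321116] [5.06517810e-01 5.52015166e-01 1.27852243e+00 4.24215077e-04
 1.31361089e+00 6.30105936e-02]
[[-0.429  0.903 -0.002]
 [ 0.903  0.429 -0.001]
 [ 0.    -0.003 -1.   ]] 25.404897545626685
block top 2272 c [568.8 412.9] size [46.2 46.3] long-dir deg -63.3 zmax [0.0467 0.0478]
clampbody 1654 c [548.3 276.9] size [22.6 78.1] long-dir deg 74.6 zmax [0.0224 0.0239]
```

View pics/w1.png

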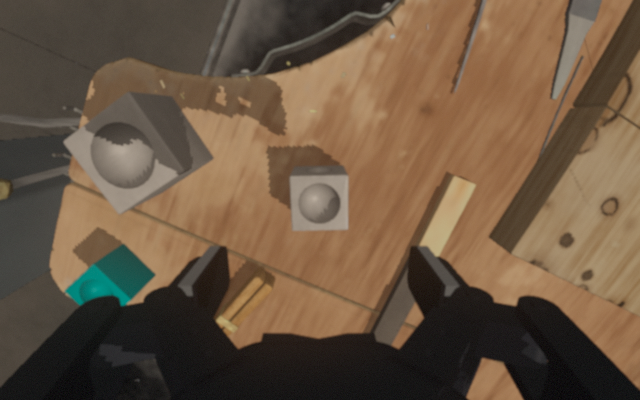

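The wrist view has the small grey block centred at (320,200). It measures 46 × 46 mm at (0.569, 0.413), edges about 26.5°. The big cube and the turquoise one are at left, well clear of the fingers. Next is the descent and grip.

```bash
python3 -m pendant '[0.15,0,-3,0,0,1.2, 0,0,-4,0,0,0, 0,0,-3,0,0,0, 0,0,-1.8,0,0,0, 0,0,-1,0,0,0, 0,0,0,0,0,0]' 0
python3 -m pendant '[0,0,0,0,0,0, 0,0,0,0,0,0, 0,0,0,0,0,0, 0,0,0,0,0,0, 0,0,0,0,0,0, 0,0,0,0,0,0]' 1 70
```

```text
t: 2.2
position: [0.5684, 0.4146, 0.0334]
eef_rot: [-1.648, -2.674, 0.0]
ft_force: [0.1, 0.5, 0.7]
width: 0.0853
t: 2.95
position: [0.5693, 0.4147, 0.0349]
eef_rot: [1.649, 2.673, 0.002]
ft_force: [-1.9, -0.3, 5.8]
width: 0.0455
```

```bash
python3 -m pendant '[0,0,1,0,0,0, 0,0,2,0,0,0, 0,0,4,0,0,0, 0,0,5,0,0,0, 0,0,3,0,0,0, 0,0,0,0,0,0]'
python3 - <<'E'
from h import *
s=snap('side');save(s,'s1.png')
st=ctrl.state();print(st['t'],st['position'],st['ft_force'],st['width'])
X=cloud(s); z=st['position'][2]
m=(np.abs(X[...,0]-.568)<.06)&(np.abs(X[...,1]-.415)<.06)&(X[...,2]>.08)&(X[...,2]<z+.03)
C=s['color'].astype(int);g=m&(C.mean(-1)>110)
print(g.sum(),np.percentile(X[g],[1,50,99],axis=0).round(4)); 
cv2.imwrite('pics/s1c.png',cv2.resize(s['color'][170:330,150:300,::-1],(600,600),interpolation=2)[:600])
E
```

```text
t: 3.7
position: [0.5708, 0.4156, 0.1884]
eef_rot: [1.647, 2.67, 0.013]
ft_force: [0.4, 0.0, -5.7]
width: 0.0453
3.75 [0.56917286 0.41463083 0.18490454] [ 5.21375753e-03 -3.52095617e-01 -5.99894012e+00] 0.04500558138397448
727 [[0.5412 0.3949 0.153 ]
 [0.567  0.4318 0.1835]
 [0.5944 0.447  0.1993]]
```

View pics/s1.png

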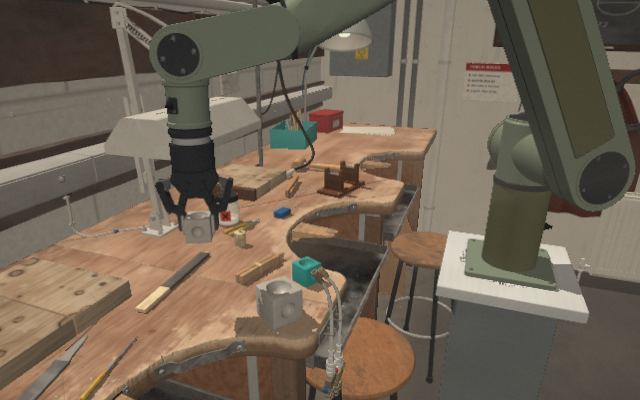

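The side view shows the block level and square in the fingers at (198,225). I'll carry it in front of the hood.

```bash
python3 -m pendant '[-1.5,-2,0.5,0,0,-1, -2,-4,0.5,0,0,-2, -2,-5,0.5,0,0,-2, -2,-5.5,0.5,0,0,-3, -1.5,-5.5,0,0,0,-3, -1,-5.5,0,0,0,-3, 0,-6,0,0,0,-3, 0,-6,0,0,0,-3, 0,-6,0,0,0,-3, 0,-6,0,0,0,-3, 0,-6,0,0,0,-3, 1,-6,0,0,0,-3]'
python3 -m pendant '[1.5,-5,0,0,0,-3, 1.5,-4,0,0,0,-3, 1.2,-3,0,0,0,-3, 1,-2,0,0,0,0, 0,0,0,0,0,0, 0,0,0,0,0,0]'
python3 - <<'E'
from h import *
from scipy.spatial.transform import Rotation as R
s=snap('wrist');save(s,'w2.png')
st=ctrl.state();print(st['t'],st['position'],st['ft_force'],st['width'])
y=R.from_rotvec(st['eef_rot']).as_matrix();print(y[:,2].round(3),np.degrees(np.arctan2(y[1,1],y[0,1])))
X=cloud(s)
rect(X,.45,.65,-.53,-.27,.008,.02,'tray base')
rect(X,.45,.65,-.53,-.27,.075,.1,'cheeks')
rect(X,.45,.65,-.53,-.27,.064,.074,'floors')
E
```

```text
t: 5.25
position: [0.4763, -0.2213, 0.2005]
eef_rot: [-2.321, -2.109, 0.001]
ft_force: [1.3, 0.5, -5.0]
width: 0.0446
t: 6.0
position: [0.5293, -0.3592, 0.2007]
eef_rot: [-2.477, -1.924, 0.001]
ft_force: [-0.2, 0.4, -6.3]
width: 0.0449
6.05 [ 0.52954738 -0.35913731  0.20126115] [-0.48935168  0.17033253 -4.96282115] 0.04501507347032885
[-0.003  0.003 -1.   ] -14.295382414419468
tray base 5371 c [ 550.2 -369.4] size [ 91.4 132.3] long-dir deg 76.6 zmax [0.013  0.0143]
cheeks 792 c [ 555.9 -345.3] size [20.4 69.1] long-dir deg -13.1 zmax [0.0862 0.0877]
floors 1415 c [ 555.8 -345. ] size [19.7 68.2] long-dir deg -13.3 zmax [0.0711 0.0723]
```

View pics/w2.png

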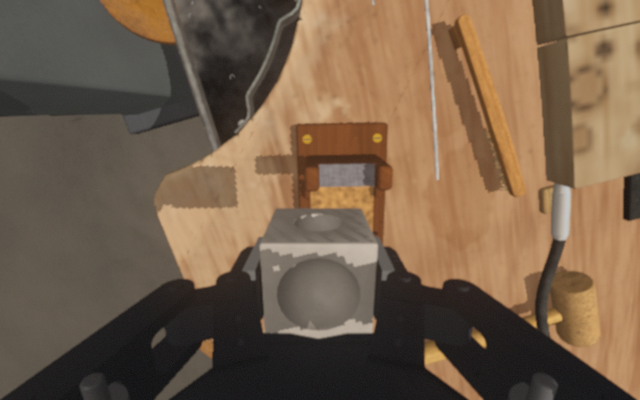

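The wrist view shows the held block at (320,270) and the tray's near saddle at (345,177). From that saddle the tray centre comes out near (0.543, −0.397), axis about 76.3°. I'll move over it and lower most of the way.

```bash
python3 -m pendant '[0.7,-2,0,0,0,0.4, 0.7,-1.7,0,0,0,0, 0,0,-2,0,0,0, 0,0,-3,0,0,0, 0,0,-3,0,0,0, 0,0,-3,0,0,0, 0,0,-2,0,0,0, 0,0,-1,0,0,0, 0,0,0,0,0,0, 0,0,0,0,0,0]'
python3 - <<'E'
from h import *
st=ctrl.state();print(st['t'],st['position'],st['ft_force'],st['width'])
for n in ['scene','side']:
    s=snap(n); X=cloud(s)
    b=slice(200,300),slice(415,525)
    if n=='side': b=slice(120,215),slice(290,400)
    cv2.imwrite('pics/t_%s.png'%n,cv2.resize(s['color'][b][...,::-1],None,fx=5,fy=5,interpolation=2))
s=snap('wrist');save(s,'w3.png')
E
```

```text
t: 7.3
position: [0.5455, -0.3985, 0.0649]
eef_rot: [2.472, 1.934, 0.001]
ft_force: [0.5, -0.3, -5.4]
width: 0.0455
7.3 [ 0.54553061 -0.39849992  0.06486396] [ 0.54385361 -0.28693792 -5.35121185] 0.045457785852812564
```

View pics/t_scene.png

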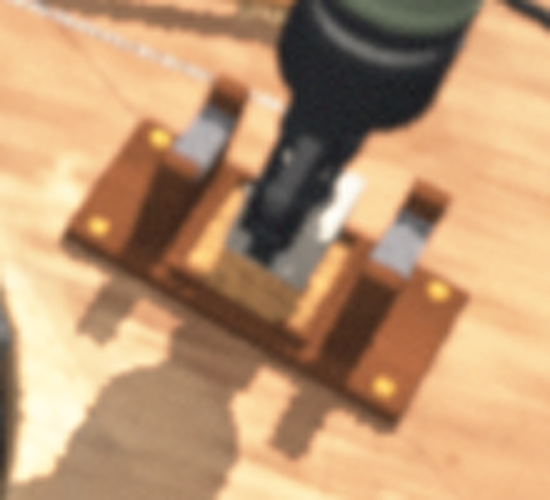

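View pics/t_side.png

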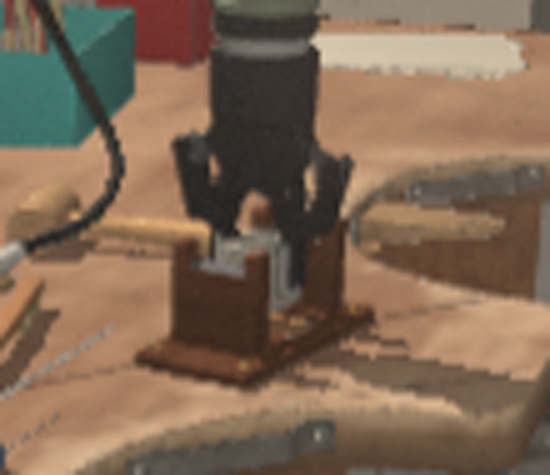

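View pics/w3.png

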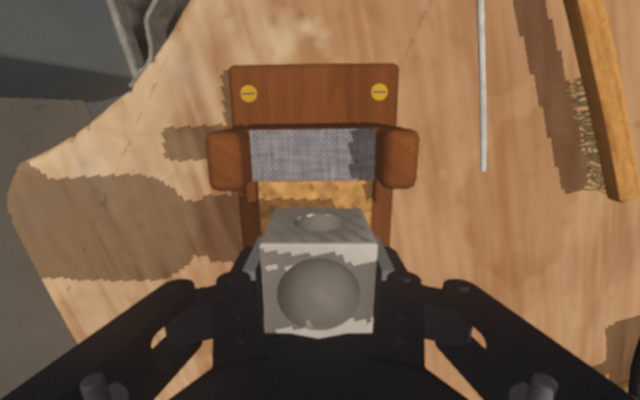

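In the scene and wrist views the block sits centred between the saddles (wrist block centre column 319, pocket centre about 315), some 15 mm above the cork. I'll lower it slowly.

```bash
python3 -m pendant '[0,0,-0.6,0,0,0, 0,0,-0.4,0,0,0, 0,0,0,0,0,0, 0,0,0,0,0,0]'; python3 -m pendant '[0,0,-0.2,0,0,0, 0,0,0,0,0,0, 0,0,0,0,0,0]';  python3 -m pendant '[0,0,-0.2,0,0,0, 0,0,0,0,0,0, 0,0,0,0,0,0]'
```

```text
t: 7.95
position: [0.5446, -0.3976, 0.0531]
eef_rot: [-2.474, -1.936, -0.0]
ft_force: [0.4, -0.5, -4.9]
width: 0.0455
t: 8.32
position: [0.5446, -0.3977, 0.0513]
eef_rot: [2.474, 1.936, 0.0]
ft_force: [0.4, -0.6, -5.4]
width: 0.0449
t: 8.7
position: [0.5446, -0.3976, 0.0492]
eef_rot: [-2.474, -1.936, 0.0]
ft_force: [0.0, -0.1, -5.6]
width: 0.0453
```

```bash
python3 -m pendant '[0,0,-0.15,0,0,0, 0,0,0,0,0,0, 0,0,0,0,0,0]'; python3 -m pendant '[0,0,-0.15,0,0,0, 0,0,0,0,0,0, 0,0,0,0,0,0]'
```

```text
t: 9.07
position: [0.5446, -0.3977, 0.0477]
eef_rot: [-2.474, -1.936, 0.0]
ft_force: [0.4, 0.9, -6.0]
width: 0.0449
t: 9.45
position: [0.5449, -0.3979, 0.0469]
eef_rot: [2.474, 1.935, 0.0]
ft_force: [-1.3, 1.1, -1.9]
width: 0.045
```

The load is coming off the wrist, so the block is touching the cork. A little further, then release.

```bash
python3 -m pendant '[0,0,-0.1,0,0,0, 0,0,0,0,0,0]'; python3 -m pendant '[0,0,0,0,0,0, 0,0,0,0,0,0, 0,0,0,0,0,0, 0,0,0,0,0,0, 0,0,0,0,0,0]' 0
python3 -m pendant '[0,0,1,0,0,0, 0,0,3,0,0,0, 0,0,5,0,0,0, 0,0,5,0,0,0, 0,0,1,0,0,0, 0,0,0,0,0,0]'
python3 - <<'E'
from h import *
s=snap('wrist');save(s,'w4.png')
X=cloud(s)
rect(X,.50,.59,-.44,-.355,.048,.062,'block top')
rect(X,.45,.65,-.53,-.27,.008,.018,'tray base')
rect(X,.45,.65,-.37,-.27,.064,.074,'floor+')
rect(X,.45,.65,-.53,-.43,.064,.074,'floor-')
E
```

```text
t: 9.7
position: [0.5449, -0.3979, 0.0469]
eef_rot: [2.474, 1.936, -0.0]
ft_force: [-4.0, 3.0, 5.6]
width: 0.0451
t: 10.32
position: [0.5446, -0.3977, 0.0452]
eef_rot: [-2.474, -1.936, -0.0]
ft_force: [0.0, -0.6, -0.9]
width: 0.0856
t: 11.08
position: [0.545, -0.398, 0.1967]
eef_rot: [2.472, 1.934, 0.001]
ft_force: [-0.6, 0.4, -0.8]
width: 0.0855
block top 2569 c [ 536.3 -408.1] size [57.1 67.5] long-dir deg 75.4 zmax [0.0583 0.0598]
tray base 6563 c [ 545.6 -390.8] size [ 92.4 174.6] long-dir deg 76.8 zmax [0.0129 0.0143]
floor+ 1532 c [ 555.7 -345.2] size [20.2 65.7] long-dir deg -13.2 zmax [0.0711 0.0723]
floor- 1353 c [ 531.8 -450.1] size [20.4 69.8] long-dir deg -13.5 zmax [0.071  0.0723]
```

View pics/w4.png

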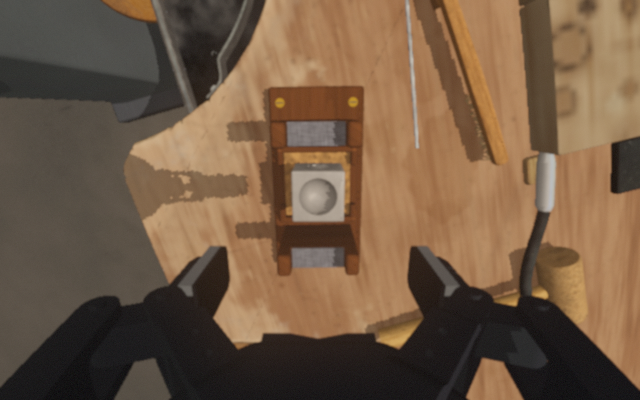

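Wrist view: the block stands in the pocket, centred at (318,193). Next I'll check its position numerically and head for the clamp.

```bash
python3 - <<'E'
from h import *
X=cloud(load('wrist'))
m=(X[...,2]>.0555)&(X[...,2]<.063)&(np.hypot(X[...,0]-.5437,X[...,1]+.3977)<.039)
P=X[m];t=np.radians(76.6);ey=np.array([np.cos(t),np.sin(t)]);ex=np.array([ey[1],-ey[0]])
d=P[:,:2]-[.54375,-.39765];a=d@ex;b=d@ey
print(len(P),np.percentile(a,[1,99]).round(4),np.percentile(b,[1,99]).round(4))
A=np.c_[P[:,:2],np.ones(len(P))];print(np.linalg.lstsq(A,P[:,2],rcond=None)[0][:2])
E
python3 -m pendant '[-1,2,0,0,0,0, -2,4,0,0,0,0, -2,5,0,0,0,0, -2,5.5,0,0,0,0, 0,6,0,0,0,0, 0,6,0,0,0,0, 0,6,0,0,0,0, 0,6,0,0,0,0, 0,6,0,0,0,0, 1,5.5,0,0,0,-0.5, 2,5,0,0,0,-0.5, 2,4,0,0,0,-1]' 0
python3 -m pendant '[1.2,2.5,-1,0,0,0, 0.4,1.5,-1,0,0,0, 0,0,0,0,0,0, 0,0,0,0,0,0]'
python3 - <<'E'
from h import *
from scipy.spatial.transform import Rotation as R
s=snap('wrist');save(s,'w5.png')
st=ctrl.state();print(st['t'],st['position'])
y=R.from_rotvec(st['eef_rot']).as_matrix();print(y[:,2].round(3),np.degrees(np.arctan2(y[1,1],y[0,1])))
X=cloud(s)
rect(X,.5,.58,.18,.34,.008,.03,'clamp all')
rect(X,.5,.58,.15,.34,.017,.03,'clamptop')
E
```

```text
1687 [-0.0216  0.0236] [-0.0244  0.0214]
[0.00025304 0.00239383]
t: 12.62
position: [0.5231, 0.2141, 0.1925]
eef_rot: [-2.505, -1.892, 0.007]
ft_force: [0.3, -0.6, -0.4]
width: 0.0852
t: 13.12
position: [0.5399, 0.2513, 0.1746]
eef_rot: [-2.508, -1.891, 0.003]
ft_force: [-0.0, -0.4, -0.2]
width: 0.0852
13.175 [0.5403111  0.2512472  0.17518293]
[-0.001 -0.001 -1.   ] -15.982151611496771
clamp all 3035 c [541.  245.7] size [ 25.4 139.2] long-dir deg 74.5 zmax [0.0227 0.024 ]
clamptop 3107 c [539.8 241.2] size [ 25.4 148.5] long-dir deg 74.5 zmax [0.0227 0.024 ]
```

View pics/w5.png

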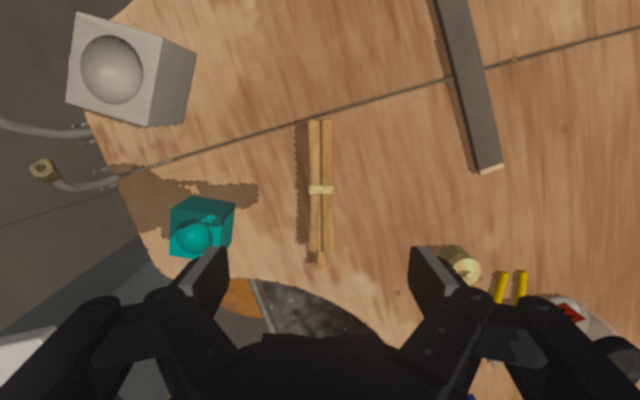

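The clamp is at (320,186) in the wrist view, with the wedge at the bottom (320,258). Jaw centre is (0.543, 0.252), axis 74.5°. No other thing is near the finger positions. Descending to grip.

```bash
python3 -m pendant '[0.25,0.05,-3,0,0,0.5, 0,0,-4,0,0,0, 0,0,-4,0,0,0, 0,0,-2,0,0,0, 0,0,-1,0,0,0, 0,0,0,0,0,0, 0,0,0,0,0,0]' 0
python3 -m pendant '[0,0,-0.5,0,0,0, 0,0,0,0,0,0, 0,0,0,0,0,0]'
```

```text
t: 14.05
position: [0.5445, 0.2532, 0.037]
eef_rot: [2.499, 1.903, 0.005]
ft_force: [0.9, 0.3, 0.3]
width: 0.0857
t: 14.42
position: [0.5431, 0.2529, 0.0304]
eef_rot: [2.499, 1.903, 0.0]
ft_force: [-0.7, -0.3, 0.9]
width: 0.0853
```

```bash
python3 -m pendant '[0,0,-0.2,0,0,0, 0,0,0,0,0,0]'; python3 -m pendant '[0,0,0,0,0,0, 0,0,0,0,0,0, 0,0,0,0,0,0, 0,0,0,0,0,0, 0,0,0,0,0,0, 0,0,0,0,0,0]' 1 60
python3 -m pendant '[0,0,1,0,0,0, 0,0,2,0,0,0, 0,0,4,0,0,0, 0,0,5,0,0,0, 0,0,5,0,0,0, 0,0,1,0,0,0, 0,0,0,0,0,0]'
python3 - <<'E'
from h import *
st=ctrl.state();print(st['position'],st['ft_force'],st['width'])
s=snap('side');save(s,'s2.png')
s=snap('wrist');save(s,'w6.png')
E
```

```text
t: 14.68
position: [0.5429, 0.2528, 0.0281]
eef_rot: [-2.499, -1.903, 0.001]
ft_force: [-0.2, -0.7, -0.4]
width: 0.0849
t: 15.42
position: [0.5435, 0.2529, 0.0286]
eef_rot: [2.499, 1.903, 0.001]
ft_force: [1.1, 0.8, 0.7]
width: 0.0254
t: 16.3
position: [0.5434, 0.2529, 0.2097]
eef_rot: [2.499, 1.903, 0.003]
ft_force: [0.0, -0.2, -1.7]
width: 0.025
[0.54341419 0.25292697 0.20969417] [ 0.00446989 -0.19459303 -1.68507322] 0.024959258491670095
```

View pics/s2.png

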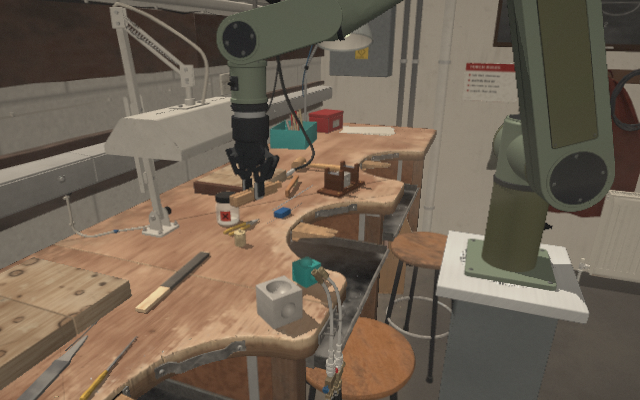

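View pics/w6.png

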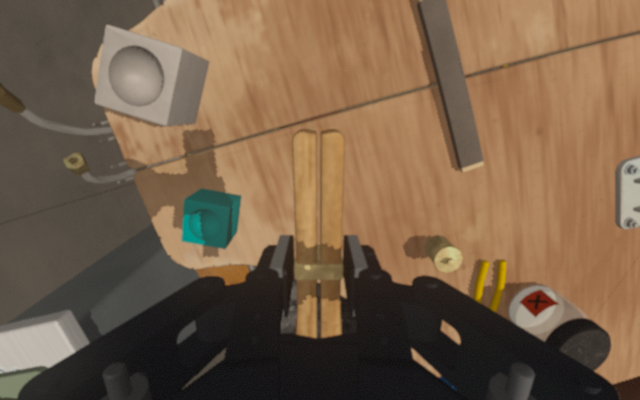

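The wrist view shows the clamp held at its middle, between the pads at (320,270), and straight. The side view shows it level. Carrying it to above the tray.

```bash
python3 -m pendant '[-1,-2,0,0,0,0, -2,-4,0,0,0,0, -2,-5,0,0,0,0, -2,-5.5,0,0,0,0, 0,-6,0,0,0,0, 0,-6,0,0,0,0, 0,-6,0,0,0,0, 0,-6,0,0,0,0, 0,-6,0,0,0,0, 1,-5.5,0,0,0,0.5, 2,-5,0,0,0,0.5, 2,-4,0,0,0,1]'
python3 -m pendant '[1.5,-2.5,-1,0,0,0, 0.5,-1.4,-1,0,0,0, 0,0,-2,0,0,0, 0,0,-2,0,0,0, 0,0,0,0,0,0, 0,0,0,0,0,0]'
python3 - <<'E'
from h import *
from scipy.spatial.transform import Rotation as R
s=snap('wrist');save(s,'w7.png')
st=ctrl.state();print(st['t'],st['position'],st['ft_force'])
y=R.from_rotvec(st['eef_rot']).as_matrix();print(y[:,2].round(3),np.degrees(np.arctan2(y[1,1],y[0,1])))
for n in ['scene','side']:
    s=snap(n); X=cloud(s)
    b=slice(200,300),slice(415,525)
    if n=='side': b=slice(120,215),slice(290,400)
    cv2.imwrite('pics/u_%s.png'%n,cv2.resize(s['color'][b][...,::-1],None,fx=5,fy=5,interpolation=2))
E
```

```text
t: 17.9
position: [0.522, -0.3586, 0.2052]
eef_rot: [-2.463, -1.942, 0.001]
ft_force: [0.0, 0.0, -0.7]
width: 0.0249
t: 18.65
position: [0.5432, -0.3955, 0.1485]
eef_rot: [2.465, 1.947, 0.0]
ft_force: [1.0, -0.6, -0.0]
width: 0.025
18.7 [ 0.54357988 -0.39605765  0.14932869] [-0.15210225  0.33269009 -1.14761535]
[ 0.001 -0.001 -1.   ] -13.386691925140623
```

View pics/w7.png

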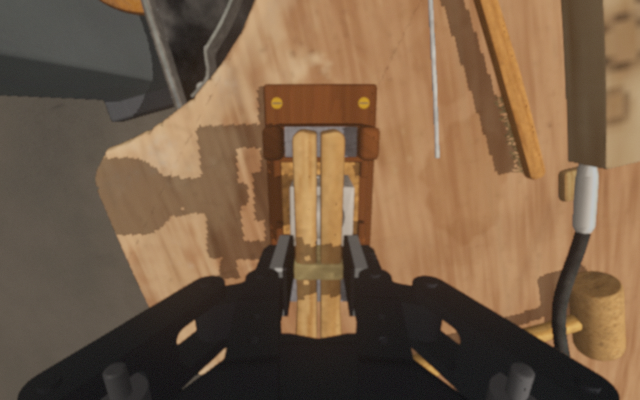

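View pics/u_scene.png

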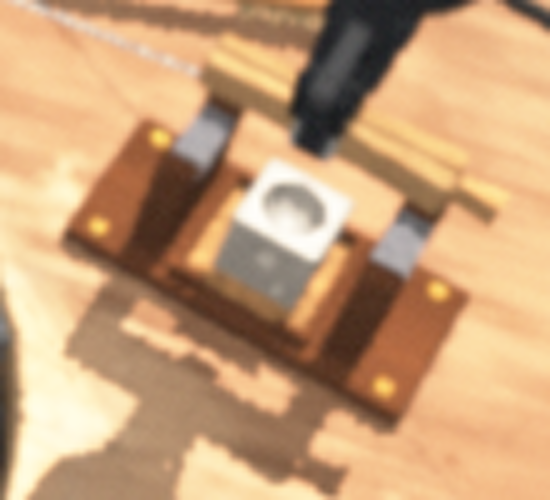

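View pics/u_side.png

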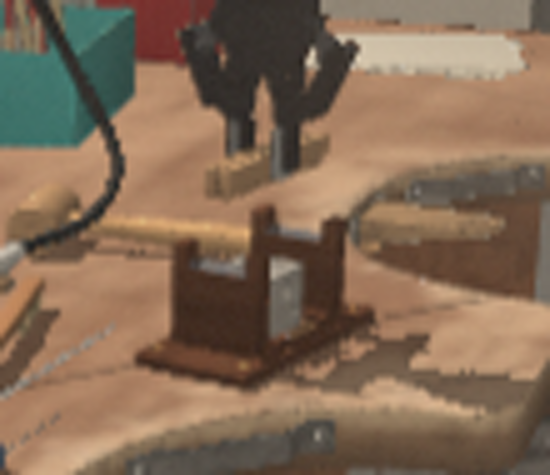

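All three views agree. The clamp is over both notches (wrist: clamp column 319, notch centre about 321), and the block stands square below it. Lowering.

```bash
python3 -m pendant '[0,0,-1.5,0,0,0, 0,0,-2,0,0,0, 0,0,-0.8,0,0,0, 0,0,0,0,0,0, 0,0,0,0,0,0]'; python3 -m pendant '[0,0,-0.3,0,0,0, 0,0,0,0,0,0, 0,0,0,0,0,0]';  python3 -m pendant '[0,0,-0.2,0,0,0, 0,0,0,0,0,0, 0,0,0,0,0,0]';python3 -m pendant '[0,0,-0.15,0,0,0, 0,0,0,0,0,0, 0,0,0,0,0,0]'
```

```text
t: 19.42
position: [0.5434, -0.3965, 0.1055]
eef_rot: [2.465, 1.946, 0.0]
ft_force: [0.3, 0.6, -0.5]
width: 0.0246
t: 19.8
position: [0.5432, -0.3962, 0.1026]
eef_rot: [2.465, 1.946, 0.0]
ft_force: [-0.3, -0.1, -1.4]
width: 0.0249
t: 20.18
position: [0.5431, -0.3962, 0.1002]
eef_rot: [-2.466, -1.947, 0.0]
ft_force: [-0.3, -1.1, -0.6]
width: 0.0253
t: 20.55
position: [0.5431, -0.3961, 0.0987]
eef_rot: [-2.466, -1.947, 0.0]
ft_force: [1.1, 0.0, -0.6]
width: 0.0246
```

```bash
python3 -m pendant '[0,0,-0.1,0,0,0, 0,0,0,0,0,0, 0,0,0,0,0,0]'; python3 -m pendant '[0,0,-0.1,0,0,0, 0,0,0,0,0,0, 0,0,0,0,0,0]'
```

```text
t: 20.92
position: [0.5432, -0.3963, 0.0986]
eef_rot: [2.465, 1.947, -0.0]
ft_force: [-2.7, 1.9, 6.1]
width: 0.025
t: 21.3
position: [0.5432, -0.3962, 0.0986]
eef_rot: [2.465, 1.947, -0.0]
ft_force: [-4.0, 3.3, 8.5]
width: 0.0251
```

The clamp has seated at TCP z = 0.0986, with a contact force of 8 N. Releasing and retreating.

```bash
python3 -m pendant '[0,0,0.1,0,0,0, 0,0,0,0,0,0]'; python3 -m pendant '[0,0,0,0,0,0, 0,0,0,0,0,0, 0,0,0,0,0,0, 0,0,0,0,0,0, 0,0,0,0,0,0]' 0
python3 -m pendant '[0,0,0.5,0,0,0, 0,0,2,0,0,0, 0,0,4,0,0,0, 0,0,4,0,0,0, 0,0,1,0,0,0, 0,0,0,0,0,0, 0,0,0,0,0,0]'
python3 - <<'E'
from h import *
s=snap('wrist');save(s,'w8.png');X=cloud(s)
st=ctrl.state();print(st['t'],st['position'],st['ft_force'])
t=np.radians(76.6);ey=np.array([np.cos(t),np.sin(t)]);ex=np.array([ey[1],-ey[0]])
d=X[...,:2]-[.54375,-.39765];a=d@ex;b=d@ey
m=(X[...,2]>.085)&(X[...,2]<.105)&(np.abs(a)<.022)&(np.abs(b)<.1)
q=np.c_[a[m],b[m]];r=cv2.minAreaRect((q*1000).astype(np.float32));print(r,np.median(X[m][:,2]))
print('b range',np.percentile(b[m],[.3,99.7]),'a',np.percentile(a[m],[.5,99.5]))
print(np.linalg.lstsq(np.c_[q,np.ones(len(q))],X[m][:,2],rcond=None)[0])
for n in ['scene','side']:
    s=snap(n)
    b=slice(200,300),slice(415,525)
    if n=='side': b=slice(120,215),slice(290,400)
    cv2.imwrite('pics/v_%s.png'%n,cv2.resize(s['color'][b][...,::-1],None,fx=5,fy=5,interpolation=2))
E
```

```text
t: 21.55
position: [0.5432, -0.3962, 0.0986]
eef_rot: [2.466, 1.947, -0.0]
ft_force: [-2.6, 1.0, 6.8]
width: 0.0252
t: 22.18
position: [0.5431, -0.3962, 0.0977]
eef_rot: [-2.466, -1.947, -0.0]
ft_force: [-0.5, 0.1, -0.4]
width: 0.0853
t: 23.05
position: [0.5422, -0.3954, 0.2109]
eef_rot: [-2.463, -1.944, 0.001]
ft_force: [-0.9, -0.9, -0.9]
width: 0.0857
23.1 [ 0.54217193 -0.39530174  0.21047519] [ 0.49605608 -0.42564974 -1.14770211]
((-0.7828960418701172, -10.233512878417969), (147.73573303222656, 25.371810913085938), 89.99016571044922) 0.0927045545418484
b range [-0.08286074  0.06302401] a [-0.01255549  0.01076651]
[0.00175014 0.00985197 0.09250985]
```

View pics/w8.png

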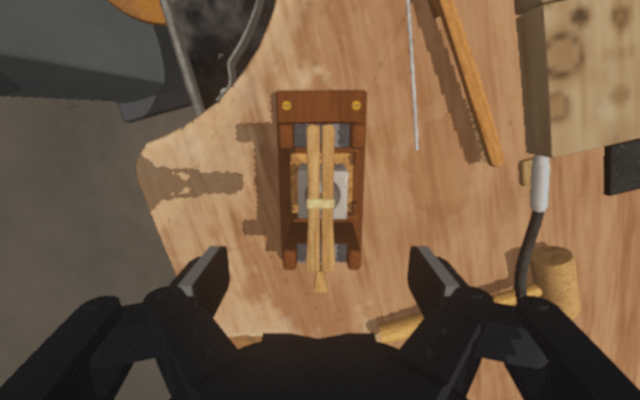

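View pics/v_scene.png

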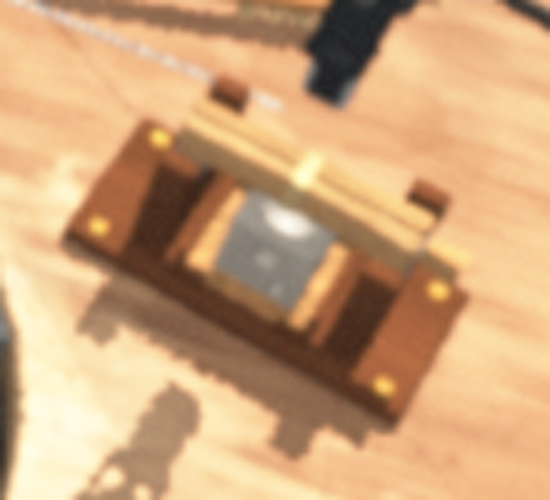

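View pics/v_side.png

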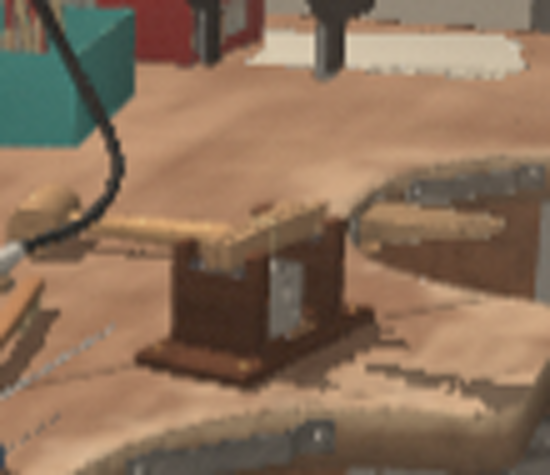

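The clamp lies level in both notches: centre off by −0.8 mm across and +0.6 mm along, angle within 1°, top at 92.5 mm against 92 nominal. The block stands beneath it and the gripper is well clear. Handing in.

```bash
python3 -c "
from rig import ctrl
print(ctrl.job_done())"
```

```text
the job is handed in; nothing more can be done
None
```

The kit tray is packed and handed in at about 23 s of the 64 s allowed. I set the smaller grey doming block down in the pocket first, then laid the ring clamp across both notched saddles, passing in front of the lamp hood each time.

- **Block:** after release it measured within about 2 mm of the pocket centre, with its top level and at about 59 mm (58 mm nominal). I measured it before the clamp went on. Afterwards I only saw it standing under the clamp in the pictures.
- **Clamp:** it is off centre by −0.8 mm across and +0.6 mm along, and its angle is within 1° of the tray's length. Its top is level at 92.5 mm (92 mm nominal).
- **Gripper:** it was open and about 11 cm above its release height when I handed in.
- **Disagreements:** the scene and side cameras differed by 3–6 mm on positions, so I relied on the wrist camera for the final alignments. No check failed. The hand-in gave no verdict.

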